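# Peel the top greasy drip tray off its stack and hold it out

## Task

Push the stack of greasy drip trays square and flush into the corner of the blue fence. Then peel off only the top tray: grip its red tab and raise that corner first while the opposite corner stays down, so that the grease lets go and the other trays stay flat in the fence corner. Finish while still holding the tray by the tab, still and with all of it a good 10 cm above the bench, with the tab above the middle of the yellow mat; leave everything else on the bench alone.

Things in the scene. Friction and masses are not known exactly. Their poses are not given: they have to be found in the camera images.
- fence: blue L-shaped fence bolted to the bench, 30 mm high, bars 22 mm thick. Origin on the bench at the L's INNER corner; one bar runs 160 mm along its -y (face looks to -x), the other 190 mm along its -x (face looks to -y). The stack belongs in the quarter x<0, y<0; pushed home, the stack's centre is at x=-82, y=-62 mm here, its axes parallel to the fence's.
- stack: lower trays: three pale pressed metal trays nested, loose on the bench, moving as one, about 0.95 kg. Origin at the centre of the underside. Outline 164 (x) by 124 mm (y) at the rims, whose upright outer faces, 18 to 34 mm above the bench, are what to push on; below them the body is 9 mm narrower all round. Starts 5 to 45 mm off each fence bar and skew by up to 0.15 rad.
- tab (a point): centre of the grip zone of the top tray's red upright tab, 60 mm above the bench while nested. The tab is a plate 10 mm thick, 26 mm long, its top 74 mm above the bench, on the tray's -x, -y corner (away from the fence corner), 66 mm in -x and 46 mm in -y from the tray's centre. Axes are the tray's; the tab's length runs along (1, 1) of them, so pinch it across (1, -1).
- tray_mid (a point): middle of the top tray, 30 mm above the bench while nested, axes as the stack's. Tray 0.25 kg, rim 158 x 118 x 4 mm, rim top 38 mm above the bench, reaching 13 mm into the tray below. Greasy grips inside drag on it near its 4 corners, 1 to 1.5 N each, until that corner is 12 mm up. A jerky or sideways pull may take the lower trays along; turned up 0.18 rad about the far corner first (tool turning with it), then raised, it comes off alone.
- far_corner (a point): the top tray's +x, +y corner, on its rim half-way through the thickness, 36 mm above the bench while nested: the corner opposite the tab, 145 mm in x and 105 mm in y from it in the tray's axes
- yellow_mat: yellow square handover mat, 120 x 120 x 3 mm, fixed; origin at the centre of its underside. It may lie in either of two places; the other holds a black rubber mat.
- socket: loose steel socket 55 mm high, 34 mm across, standing on the black rubber mat; leave it alone
- cleaner: loose blue bottle 160 mm high, 64 mm across; leave it alone
- grease_can: loose can 90 mm high, 80 mm across, green label; leave it alone
- screwdriver: loose screwdriver lying flat; leave it alone
- wrench: loose wrench lying flat; leave it alone
- weight_bin: loose black divided bin 110 x 150 x 50 mm; leave it alone
- mallet: loose rubber-headed mallet lying flat; leave it alone
Things that resemble listed ones, but are neither listed nor needed, are in the scene too. What is meant by the yellow_mat is not white, and is the smaller of those in its own colour.

How it is judged (in metres and radians):
On the way, in this order (a step that is already met when the one before it is completed fails the run):
1. the stack is pushed square and flush into the fence corner, the top tray still nested (x of stack in the frame of fence above -0.086 m and y of stack in the frame of fence above -0.066 m and angle between the x axis of stack and the x axis of fence, either way round below 0.035 rad and z of tab in the frame of stack below 0.066 m), for 0.2 s.
2. the tab's corner is raised at least 12 mm while the opposite corner is still down within 7 mm and the lower trays lie flat (z of tab in the frame of stack above 0.072 m and z of far_corner in the frame of stack below 0.043 m and angle between stack's own z axis and vertical below 0.05 rad and height (world z) of stack below 0.006 m), for 0.1 s.
At the end, for the whole second after the job is handed in: top tray held still by the fingers, tab over the yellow mat centre to 40 mm and above 90 mm, far corner above 80 mm, free of the lower trays, which lie flat on the bench within 7 mm of both fence faces and square to 0.05 rad (contact force between the fingers and toptray above 2 N and horizontal distance between tab and yellow_mat below 0.04 m and height (world z) of tab above 0.09 m and height (world z) of far_corner above 0.08 m and linear speed of toptray below 0.03 m/s and contact force between toptray and stack below 0.1 N and height (world z) of stack below 0.004 m and angle between stack's own z axis and vertical below 0.03 rad and x of stack in the frame of fence above -0.089 m and y of stack in the frame of fence above -0.069 m and angle between the x axis of stack and the x axis of fence, either way round below 0.05 rad); the arm keeps its last pose, push and grip.
It fails at once if the lower trays come up with the top one (height (world z) of stack above 0.015 m or angle between stack's own z axis and vertical above 0.12 rad).
It fails at once if one of the other loose things on the bench is moved by more than 20 mm (distance of any of socket, cleaner, grease_can, screwdriver, wrench, weight_bin, mallet from where it was at the start of the episode above 0.02 m).
It also fails if it takes over 72 s, if anything falls off the work surface, if the arm or the gripper's body presses on something with over 40 N, if the wrist force passes 120 N, or if a joint passes its speed limit or range.

## Robot

A 6-joint arm with a two-finger parallel gripper is mounted at the origin on the work surface. World frame = base frame: x ahead of the robot, y to its left, z up, the work surface at z = 0. Lengths are in m, angles in degrees, forces in N, time in s.
With the tool pointing down it reaches from about 0.25 to 0.725 m from the base axis. Payload 9.7 kg.
Tool frame: the origin (TCP) lies midway between the tips of the shut fingers; the grasp point (between the pads) lies 19 mm behind it; z points along the fingers, y is the direction in which the jaws open and shut (so a half turn about z gives the same grasp; the last joint's range is limited). The gripper opens to 85 mm and grips with 20 to 120 N. Pads are 22 mm wide; open, the fingers measure 114 mm over their backs; the gripper's body (76 mm by 85 mm) begins 54 mm behind the grasp point. The pads swing forward as they close: fully open they stand 13 mm farther back than shut.
Start: joints at [-63.541, 4.979, 10.078, 95.1, 0, 90], TCP at [0.245, -0.492, 0.231] pointing down, gripper open.
Joint ranges: [-179.16, 179.16], [-48.56, 103.87], [-65.8, 70.77], [-126.05, 130.52], [-82.76, 87.17], [-180, 180]. Speed limits (degrees/s): [127.2, 127.2, 147.25, 180, 180, 180].

## Interface

Orientations are given as a 3x3 rotation matrix whose columns are the frame's x, y, z axes.
In Python, from station import arm, vision gives the robot as it stands.
- The arm moves only by the tool apply_moves, never from a script. Its arguments are lists of equal length, an entry for each row: "offset": the shift along the tool's x, y, z in cm, a list of three; "turn": the turn about the tool's z in degrees; "gripper": the closure in counts, from 0 (fully open) to 255 (shut). In form: {"offset": [[dx, dy, dz], ...], "turn": [turn, ...], "gripper": [gripper, ...]}. A call has 1 to 8 rows; each row is the pose to reach, as a shift and turn from the pose commanded when the call began, along the tool's axes at that moment; what a row does not reach only later rows make up. A row lasts 1/10 s, in which the tool goes at most 50 mm and 8.59 degrees, less where a joint would pass 70% of its speed; a pose out of reach is approached as far as the arm can. A call with a gripper value outside its range is refused whole. The fingers move at their own pace and stop on an object; "squeeze" is the grip in N (left out, the last holds). Time passes only in rows, so rows that repeat a pose let the fingers close. It gives the time, the measured TCP pose, the force and the opening at its end, in the units of the state.
- arm.state(): the state, without advancing time (a new reading comes with each control period).
- vision.camera(name): name is "scene" or "side" or "wrist"; returns a dict with "img" (400x640x3 uint8, red, green, blue), "z_map" (400x640 float32, m along the optical axis (not along the pixel's ray), 0 where there is no reading), "fx", "fy", "cx", "cy" (pixels), "eye" and "orientation" of the camera in the world. Camera axes: x right, y up, looking along -z (the intrinsics and any distortion apply to the point x, -y, -z); pixel columns grow to the right and rows downward; lengths in m; the calibration is good to about 2 mm. The wrist camera is an equidistant fisheye: a pixel r from the principal point sees the ray r / f radians off the axis. A picture is of the moment at which its call begins.
- arm.close_job(): hands the job in, once; it reports no verdict.
The state is a dict: "time_s": time; "qpos": joint angles; "joint_velocities": joint speeds; "joint_torque": joint torques, N m; "position": TCP position; "eef_rot": TCP orientation; "force": force on the tool from outside, world axes, zero at the start; "wrist_torque": the same for the moment, N m; "opening": opening from 0.0 (shut) to 1.0 (fully open).
Only numpy, scipy, OpenCV 4.12 (cv2) and the standard library are available. Lean on these libraries where they do the work, as an engineer would, in place of code of your own. Each camera call takes 0.05 s, during which the arm holds its last target.

## Working session

There is one attempt and no reset: what is moved stays moved. The work goes in short steps, Python scripts to look and compute and a tool call to move; the robot and the scene stay as the last step left them, time stands still between calls to the robot, and variables do not carry over. Pictures are saved under pics/ and viewed, and the job is handed in when it is done.

Besides the shell and the picture viewer there is one more tool, called after "Call:" by a JSON object that holds its "method" and its "body". apply_moves: Moves the arm, as the interface text tells. Its arguments: {"type":"object","properties":{"offset":{"type":"array","items":{"type":"array","items":{"type":"number"}}},"turn":{"type":"array","items":{"type":"number"}},"gripper":{"type":"array","items":{"type":"number"}},"squeeze":{"type":"number"}},"required":["offset","turn","gripper"]}

```bash
ls -la; mkdir -p pics; python3 - <<'E'
from station import arm, vision
import cv2
s=arm.state(); print(s)
for n in ["scene","side","wrist"]:
    c=vision.camera(n); cv2.imwrite(f"pics/{n}0.png",c["img"][:,:,::-1]); print(n,c["fx"],c["fy"],c["cx"],c["cy"],c["eye"],c["orientation"],[k for k in c])
E
```

```text
total 12
drwxr-xr-x  3 agent agent 4096 Dec  7 14:30 .
drwxr-xr-x 23 root  root  4096 Dec  7 14:30 ..
drwxr-xr-x  2 agent agent 4096 Dec  7 14:30 pics
{'time_s': 0.0, 'qpos': array([-6.35425266e+01,  5.01061844e+00,  1.00345147e+01,  9.51011776e+01,
        2.03257162e-03,  8.99987156e+01]), 'joint_velocities': array([-0.06589856, -0.05757811, -0.05510662, -0.07679655, -0.02877365,
       -0.06005679]), 'joint_torque': array([-4.16048329e-05, -5.20384669e+01,  4.64803791e+01,  1.63753977e-02,
       -8.20728906e-05, -4.88488482e-06]), 'position': array([ 0.24494473, -0.49217496,  0.23058825]), 'eef_rot': array([[ 8.95255329e-01,  4.45553109e-01, -5.69181994e-04],
       [ 4.45553471e-01, -8.95254494e-01,  1.22335138e-03],
       [ 3.55052720e-05, -1.34881285e-03, -9.99999090e-01]]), 'force': array([0.30583037, 0.18022352, 0.17269874]), 'wrist_torque': array([-0.01491297,  0.00502226, -0.00325936]), 'opening': 0.9991350098671804}
scene 484.8076897397554 484.8076897397554 328.4271332348886 200.0843259942651 [1.4113023  0.35649178 0.97138651] [[-0.3395744  -0.63238308  0.69626207]
 [ 0.94056945 -0.23167577  0.24830517]
 [ 0.00428306  0.7392009   0.67347136]] ['img', 'z_map', 'fx', 'fy', 'cx', 'cy', 'eye', 'orientation']
side 380.2252043104886 380.2252043104886 321.74644844814395 196.91166863970707 [0.37859271 0.84827061 1.05124033] [[-0.99445324  0.07830579 -0.0702208 ]
 [-0.10510664 -0.76472158  0.63573068]
 [-0.00391797  0.63958511  0.76871031]] ['img', 'z_map', 'fx', 'fy', 'cx', 'cy', 'eye', 'orientation']
wrist 309.70691628693146 309.70691628693146 320.32777284662774 196.44467650223854 [ 0.31317175 -0.45717375  0.37308238] [[ 4.45893674e-01  8.53188964e-01  2.70642611e-01]
 [-8.95085922e-01  4.25074845e-01  1.34657226e-01]
 [-1.55306721e-04 -3.02291196e-01  9.53215615e-01]] ['img', 'z_map', 'fx', 'fy', 'cx', 'cy', 'eye', 'orientation']
```

View pics/scene0.png

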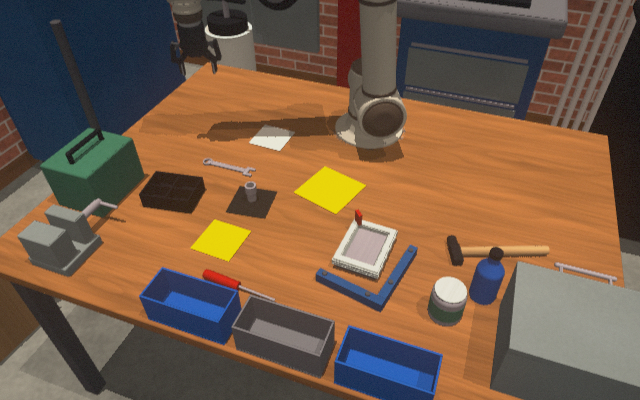

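View pics/side0.png

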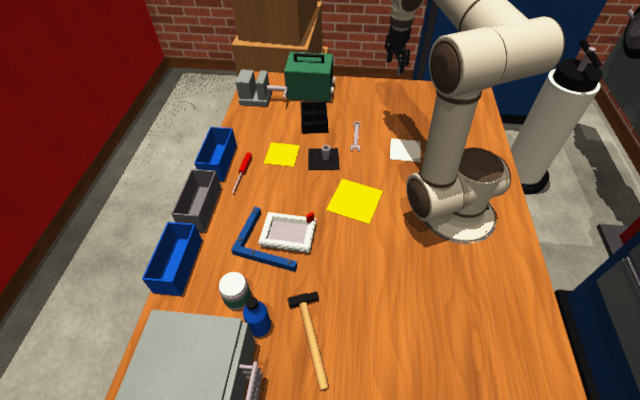

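View pics/wrist0.png

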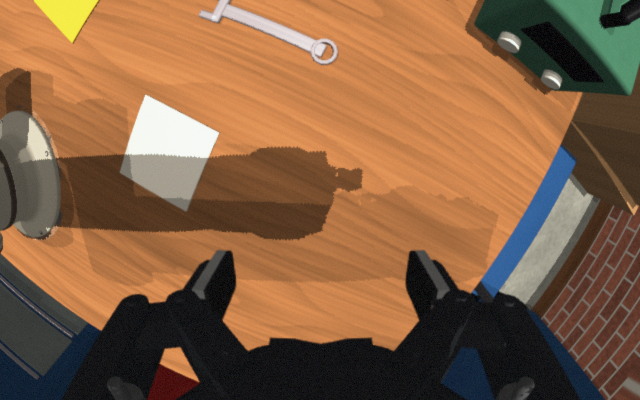

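The scene view shows the stack at about (364,248) with its red tab at (359,216), and the blue fence L with its corner at about (380,300). There are yellow squares at (330,189), the larger, and (221,240), the smaller. The white sheet is at (272,137) and the black mat with the socket at (252,200). Other red or blue things are the screwdriver handle (222,280), the blue bins (190,305) and (388,367), and the blue bottle (486,280).

```bash
cat > h.py <<'E'
import numpy as np, cv2
from station import arm, vision
def pts(c):
    z=c["z_map"]; h,w=z.shape
    u,v=np.meshgrid(np.arange(w),np.arange(h))
    P=np.stack([(u-c["cx"])/c["fx"]*z,-(v-c["cy"])/c["fy"]*z,-z],-1)
    return P@np.array(c["orientation"]).T+np.array(c["eye"])
def ray(c,uv,h):
    uv=np.asarray(uv,float).reshape(-1,2)
    d=np.stack([(uv[:,0]-c["cx"])/c["fx"],-(uv[:,1]-c["cy"])/c["fy"],-np.ones(len(uv))],-1)@np.array(c["orientation"]).T
    e=np.array(c["eye"]); return e+d*((h-e[2])/d[:,2])[:,None]
def masks(img):
    H=cv2.cvtColor(img,cv2.COLOR_RGB2HSV)
    return H
E
python3 - <<'E'
from h import *
np.set_printoptions(precision=4,suppress=True)
for n in ["scene","side"]:
    c=vision.camera(n); H=masks(c["img"]); P=pts(c)
    print(n)
    def show(name,lo,hi,zr,area=40,roi=None):
        m=cv2.inRange(H,np.array(lo),np.array(hi))
        ok=(P[...,2]>zr[0])&(P[...,2]<zr[1])&(c["z_map"]>0)&(abs(P[...,0]-.45)<.5)
        m=m*ok.astype(np.uint8)
        k,L,st,ce=cv2.connectedComponentsWithStats(m)
        for i in range(1,k):
            if st[i,4]>area:
                q=P[L==i]; 
                r=cv2.minAreaRect((q[:,:2]*1000).astype(np.float32))
                print(name,ce[i],st[i,4],"med",np.median(q,0),"z",np.percentile(q[:,2],[2,98]),"rect",r)
    show("yellow",(22,120,100),(35,255,255),(-.02,.03))
    show("blue",(100,80,30),(125,255,255),(0.005,.05))
    show("red",(0,150,80),(8,255,255),(0.0,.12),15)
    # tray: low saturation, z .01-.05
    show("pale",(0,0,120),(179,60,255),(0.01,.06),100)
E
```

```text
scene
yellow [329.7916 189.1753] 1814 med [ 0.3633 -0.0128  0.003 ] z [-0.0016  0.0073] rect ((354.67364501953125, -15.954170227050781), (166.58773803710938, 170.17848205566406), 73.80412292480469)
yellow [220.6203 239.6413] 1430 med [ 0.6608 -0.2218  0.0022] z [-0.0022  0.0061] rect ((656.9343872070312, -223.71978759765625), (125.20233917236328, 128.39376831054688), 87.55998992919922)
blue [23.9886 46.7833] 263 med [-0.0466 -1.5861  0.0274] z [0.0059 0.0491] rect ((-43.770389556884766, -1597.482666015625), (266.5320129394531, 12.372932434082031), 89.94025421142578)
blue [373.7443 279.9927] 962 med [0.6979 0.2398 0.0293] z [0.0255 0.0332] rect ((617.7905883789062, 179.67950439453125), (181.580078125, 212.10707092285156), 78.90708923339844)
blue [190.4786 295.4679] 934 med [ 0.8573 -0.1884  0.0261] z [0.0054 0.049 ] rect ((875.8922119140625, -168.69009399414062), (57.661903381347656, 175.75340270996094), 5.488049507141113)
blue [481.2353 295.6263] 289 med [0.6308 0.4634 0.0284] z [0.007  0.0493] rect ((625.4351806640625, 463.9096374511719), (59.47499465942383, 23.620685577392578), 80.
[... 2953 characters left out ...]
136 med [ 0.7821 -0.1426  0.0223] z [0.0033 0.0285] rect ((784.2322998046875, -149.49169921875), (104.03616333007812, 22.36373519897461), 84.71281433105469)
red [309.8254 216.6825] 63 med [0.4984 0.1166 0.0643] z [0.0412 0.0755] rect ((499.9343566894531, 114.95591735839844), (25.236873626708984, 13.122160911560059), 34.90806198120117)
pale [287.034  231.6253] 1620 med [0.5692 0.16   0.0289] z [0.0201 0.0413] rect ((568.16357421875, 160.38003540039062), (124.99536895751953, 163.8380126953125), 86.65570068359375)
pale [462.2674 231.309 ] 288 med [-0.0045  0.0893  0.0145] z [0.0102 0.0262] rect ((7.937969207763672, 92.11119079589844), (52.380043029785156, 114.57898712158203), 88.43312072753906)
```

The smaller yellow mat measures about 122 mm and the other about 166 mm, so I'm taking the one at scene (221,240), world (0.656,-0.223). Next are close crops of the mat, tray and fence, with the edges measured by ray casting.

```bash
python3 - <<'E'
from h import *
a=vision.camera("scene")["img"]; b=vision.camera("side")["img"]
A=cv2.resize(a[200:312,305:425],None,fx=3.3,fy=3.3,interpolation=cv2.INTER_CUBIC)
B=cv2.resize(b[195:280,225:325],None,fx=3.9,fy=3.9,interpolation=cv2.INTER_CUBIC)
M=cv2.resize(a[160:270,180:300],None,fx=2,fy=2,interpolation=cv2.INTER_CUBIC)
im=np.zeros((600,800,3),np.uint8)
im[:A.shape[0],:A.shape[1]]=A; im[:B.shape[0],400:400+B.shape[1]]=B[:,:400]; im[375:375+M.shape[0],400:400+M.shape[1]]=M
cv2.imwrite("pics/crop1.png",im[:,:,::-1])
E
```

```text
(no output)
```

View pics/crop1.png

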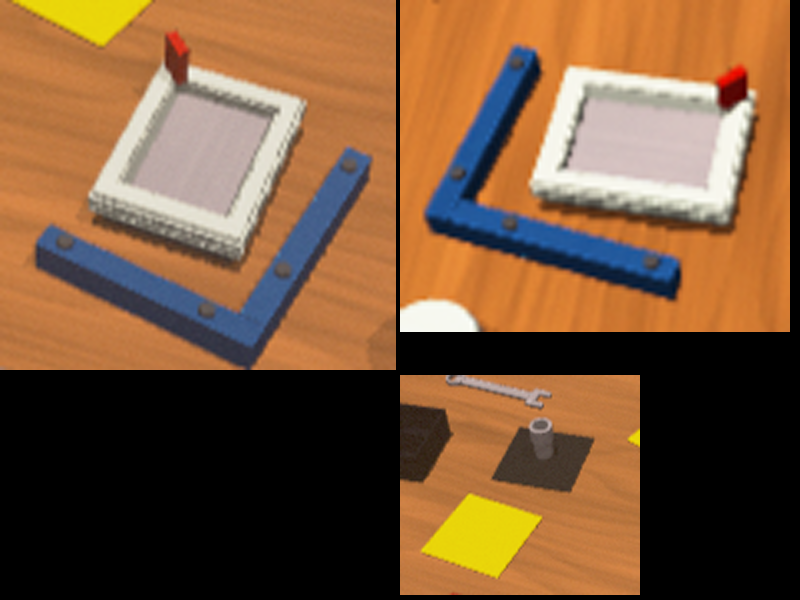

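The crops show the pale nested trays with the red tab at the corner away from the fence, the blue L with its dark bolts, and the smaller yellow mat beside the black mat with the socket. The choices hold, so I'm refining the fence and tray poses.

```bash
cat > meas.py <<'E'
from h import *
np.set_printoptions(precision=4,suppress=True)
def rect(q):
    r=cv2.minAreaRect((q[:,:2]*1000).astype(np.float32)); return r
def norm(r):
    (x,y),(w,h),a=r
    if abs(a)>45: a=a-90; w,h=h,w
    return x,y,w,h,a
for n in ["scene","side"]:
    c=vision.camera(n); H=masks(c["img"]); P=pts(c); z=P[...,2]
    box=(P[...,0]>.4)&(P[...,0]<.77)&(P[...,1]>0.04)&(P[...,1]<.31)
    m=cv2.inRange(H,(100,80,30),(125,255,255))>0
    mt=m&box&(z>.024)&(z<.036)
    v,u=np.nonzero(mt); V=H[v,u,2]
    q=ray(c,np.stack([u,v],1),.030)
    thr=np.percentile(V,50)*.8
    x,y,w,h,a=norm(rect(q[V>thr])); t=np.radians(a)
    ax=np.array([np.cos(t),np.sin(t)]);ay=np.array([-np.sin(t),np.cos(t)])
    cor=np.array([x,y])+ax*(w/2-22)+ay*(h/2-22)
    print(n,"fence w,h",w,h,"ang",a,"inner corner",cor)
    # per-face line fits: inner edges, local coords
    L=np.stack([(q[:,:2]*1000-cor)@ax,(q[:,:2]*1000-cor)@ay],1)[V>thr]
    e1=[];e2=[]
    for s in np.arange(-130,-20,6):
        k=L[(abs(L[:,1]-s)<3)]; 
        if len(k)>2:e1.append((s,k[:,0].min(),k[:,0].max()))
        k=L[(abs(L[:,0]-s)<3)]
        if len(k)>2:e2.append((s,k[:,1].min(),k[:,1].max()))
    for e in(e1,e2):
        e=np.array(e); p=np.polyfit(e[:,0],e[:,1],1);p2=np.polyfit(e[:,0],e[:,2],1)
        print("  inner/outer edge slope deg",np.degrees(p[0]),np.degrees(p2[0]),"means",e[:,1].mean(),e[:,2].mean())
    # tray rim
    m=cv2.inRange(H,(0,0,120),(179,60,255))>0
    mt=m&box&(z>.015)&(z<.05)
    k,Lb,st,ce=cv2.connectedComponentsWithStats(mt.astype(np.uint8)); i=1+np.argmax(st[1:,4])
    q=P[Lb==i]; x,y,w,h,a=norm(rect(q)); print("  tray",x,y,w,h,a)
    m=(cv2.inRange(H,(0,150,60),(8,255,255))>0)&box&(z>.04)
    q=P[m]; print("  tab med",np.median(q,0))
    q=q[q[:,2]>.066]; print("  tab top",q.mean(0),len(q))
    g=(np.radians(a)-t); print("  tray in fence:", (np.array([x,y])-cor)@ax,(np.array([x,y])-cor)@ay,"ang deg",np.degrees(g))
E
python3 meas.py
```

```text
scene fence w,h 209.73342895507812 180.3485870361328 ang -11.210014343261719 inner corner [711.6793 230.3617]
  inner/outer edge slope deg 1.831463981776938 -0.14300824068872078 means 3.011915669714516 21.388690932817994
  inner/outer edge slope deg -0.35897572391816485 0.225338971307431 means 2.1630414808372036 21.25437884473415
  tray 572.4912109375 159.64169311523438 171.053955078125 125.20529174804688 -3.1410140991210938
  tab med [0.507  0.1187 0.0649]
  tab top [0.5043 0.1179 0.0714] 37
  tray in fence: -122.78420132142217 -96.42971052524607 ang deg 8.069000244140625
side fence w,h 208.39537048339844 179.0399169921875 ang -11.15966796875 inner corner [706.87   229.2105]
  inner/outer edge slope deg -0.3918315621271429 0.2082519719843898 means 4.34305950926953 20.850162528520908
  inner/outer edge slope deg 0.42812723815693576 0.17417182367616982 means 3.260221730722491 19.35300593776354
  tray 568.225830078125 158.11195373535156 162.9443359375 123.3988265991211 -3.3613510131835938
  tab med [0.4983 0.1162 0.0644]
  tab top [0.4998 0.1157 0.0729] 26
  tray in fence: -122.2619350459271 -96.58788619869586 ang deg 7.798316955566406
```

```bash
cat > go.py <<'E'
# usage: go.py fx fy z yang(deg in fence frame)  -> offset/turn for the move call (fence frame mm)
import sys; from h import *
C=np.array([.710,.2305]); A=np.radians(-11.2)
ax=np.array([np.cos(A),np.sin(A)]);ay=np.array([-np.sin(A),np.cos(A)])
def F(x,y): return C+(ax*x+ay*y)/1000
def stat():
    s=arm.state(); R=np.array(s["eef_rot"]);p=np.array(s["position"])
    d=(p[:2]-C)*1000
    print("t %.2f fence xy %.1f %.1f z %.1f"%(s["time_s"],d@ax,d@ay,p[2]*1000),"yang",round(np.degrees(np.arctan2(R[1,1],R[0,1])-A),2),"tilt",R[:2,2].round(4),"F fence",round(float(s["force"][:2]@ax),1),round(float(s["force"][:2]@ay),1),round(float(s["force"][2]),1),"open",round(s["opening"],3),"q1,q6",np.round(np.array(s["qpos"])[[0,5]],1))
    return p,R
if __name__=="__main__":
    p,R=stat()
    if len(sys.argv)>3:
        a=list(map(float,sys.argv[1:]))
        T=np.array([*(F(a[0],a[1]) if abs(a[0])>1 or True else 0),a[2]/1000])
        print("world target",T.round(4),"offset cm",((T-p)@R*100).round(2), end=" ")
        if len(a)>3:
            cur=np.degrees(np.arctan2(R[1,1],R[0,1])-A); print("turn",round(((cur-a[3])+180)%360-180,2))
        else: print()
E
python3 go.py -115 -195 100 0
```

```text
t 0.45 fence xy -315.7 -799.4 z 231.3 yang -52.34 tilt [0. 0.] F fence -0.0 0.6 1.0 open 0.999 q1,q6 [-63.5  90. ]
world target [0.5593 0.0616 0.1   ] offset cm [ 52.81 -35.59  13.13] turn -52.34
```

Call:
{"method": "apply_moves", "body": {"offset": [[3,-2,0],[7,-4.7,0],[11,-7.4,0],[15,-10.1,0],[19,-12.8,0],[23,-15.5,0],[27,-18.2,0],[31,-20.9,0]], "turn": [-4,-11,-18,-25,-32,-39,-46,-52.3], "gripper": [0,0,0,0,0,0,0,0], "squeeze": 20}}

```text
time_s: 1.25
position: [0.43, -0.1653, 0.2316]
eef_rot: [[0.19, 0.982, 0.001], [0.982, -0.19, -0.0], [-0.0, 0.001, -1.0]]
force: [1.7, -0.6, 0.4]
opening: 0.999
```

```bash
python3 go.py -115 -195 100 0
```

```text
t 1.25 fence xy -197.8 -442.7 z 231.6 yang 0.23 tilt [ 0.0008 -0.0004] F fence 1.8 -0.3 0.4 open 0.999 q1,q6 [-21.   79.9]
world target [0.5593 0.0616 0.1   ] offset cm [24.74  8.37 13.16] turn 0.23
```

Call:
{"method": "apply_moves", "body": {"offset": [[4,1.4,1],[8,2.8,3],[12,4.2,5.5],[16,5.6,8],[20,7,10.5],[23.5,8,12.5],[24.7,8.4,13.2],[24.7,8.4,13.2]], "turn": [0.2,0.2,0.2,0.2,0.2,0.2,0.2,0.2], "gripper": [0,0,0,0,0,0,0,0]}}

```text
time_s: 2.05
position: [0.5597, 0.0599, 0.0979]
eef_rot: [[0.196, 0.981, -0.002], [0.981, -0.196, -0.0], [-0.001, -0.002, -1.0]]
force: [0.2, -0.1, 0.1]
opening: 1.0
```

```bash
python3 go.py -115 -195 8 0; python3 meas.py; python3 - <<'E'
from h import *
for n in ["scene","side","wrist"]:
    c=vision.camera(n); cv2.imwrite(f"pics/{n}1.png",c["img"][:,:,::-1])
E
```

```text
t 2.05 fence xy -114.3 -196.6 z 97.9 yang -0.11 tilt [-0.0025 -0.0003] F fence 0.2 -0.0 0.1 open 1.0 q1,q6 [  6.1 107.4]
world target [0.5593 0.0616 0.008 ] offset cm [ 0.16 -0.05  8.99] turn -0.11
scene fence w,h 209.20455932617188 180.3485870361328 ang -11.210014343261719 inner corner [711.6793 230.3617]
  inner/outer edge slope deg 1.9172831618435289 -0.14300824068872156 means 3.011393984474785 21.388678606614036
  inner/outer edge slope deg -0.39432877009251094 0.22533897130742772 means 2.05198890573303 21.25439113977332
  tray 571.8980102539062 159.4492950439453 169.44259643554688 125.51947784423828 -3.204742431640625
  tab med [0.5067 0.1189 0.0645]
  tab top [0.5042 0.1179 0.0715] 38
  tray in fence: -123.32869346744204 -96.73374723064114 ang deg 8.005271911621094
side fence w,h 208.39537048339844 179.17613220214844 ang -11.159660339355469 inner corner [706.8963 229.3441]
  inner/outer edge slope deg -0.36789403247892283 0.25047976973130315 means 4.359143509922939 20.85178188225173
  inner/outer edge slope deg 0.36335665238485865 0.8636064653199764 means 3.1238033885246477 19.45180768794162
  tray 568.7354125976562 158.28062438964844 164.06491088867188 124.39469909667969 -3.0345230102539062
  tab med [0.4982 0.1173 0.0632]
  tab top [0.4998 0.1161 0.0732] 26
  tray in fence: -121.79463895678775 -96.45998705052537 ang deg 8.125137329101562
```

View pics/wrist1.png

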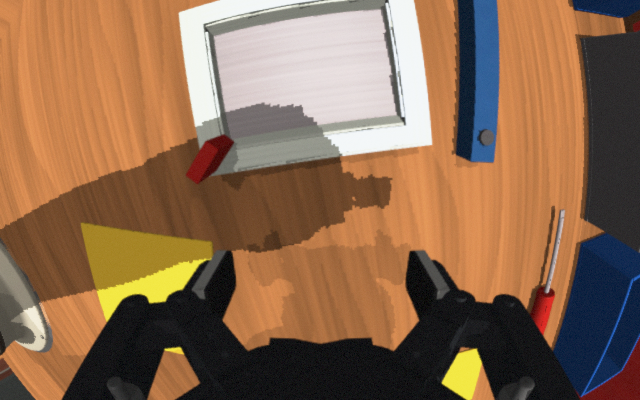

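View pics/side1.png

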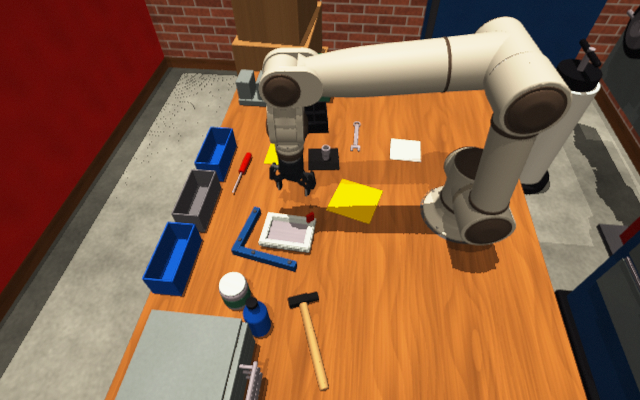

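The wrist view shows the tray's near edge running from (190,180) to (430,145), with the open fingers at (225,275) and (415,275) square to the fence and clear of the tray. I'm lowering them and then pushing along fence +y.

Call:
{"method": "apply_moves", "body": {"offset": [[0,0,2],[0,0,4],[0,0,6],[0,0,7.5],[0,0,8.5],[0,0,9],[0,0,9],[0,0,9]], "turn": [0,0,0,0,0,0,0,0], "gripper": [0,0,0,0,0,0,0,0]}}

```text
time_s: 3.1
position: [0.5604, 0.0587, 0.01]
eef_rot: [[0.198, 0.98, 0.001], [0.98, -0.198, 0.0], [0.0, 0.001, -1.0]]
force: [0.0, -0.1, 0.0]
opening: 1.0
```

```bash
python3 go.py -115 -135 8 0; python3 - <<'E'
from h import *
c=vision.camera("side"); cv2.imwrite(f"pics/side2.png",cv2.resize(c["img"][130:280,200:400],None,fx=4,fy=4,interpolation=cv2.INTER_CUBIC)[:,:,::-1])
E
```

```text
t 3.10 fence xy -113.4 -197.6 z 10.0 yang -0.25 tilt [0.001  0.0001] F fence 0.0 -0.1 0.0 open 1.0 q1,q6 [  6.  107.4]
world target [0.571  0.1204 0.008 ] offset cm [ 6.26 -0.19  0.21] turn -0.25
```

View pics/side2.png

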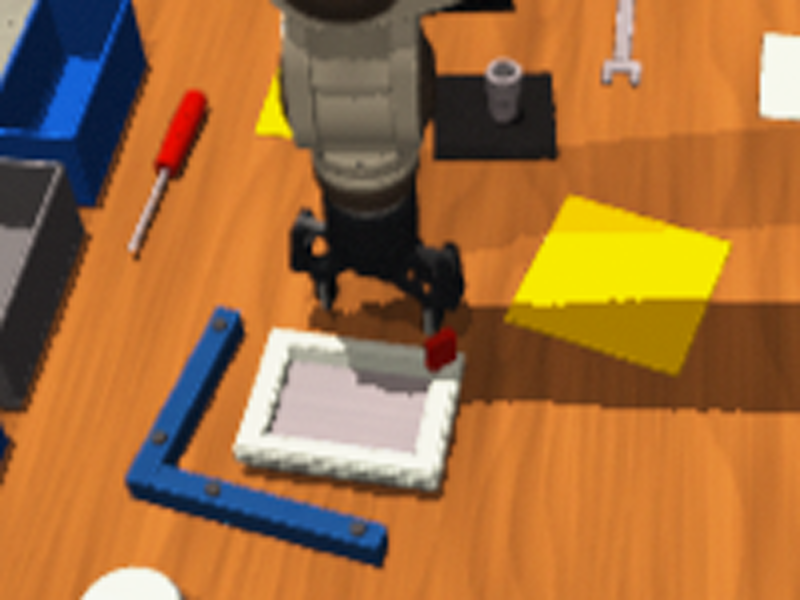

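The side view shows both fingers down, at (325,300) and (430,315), just short of the tray's -y face, with nothing else near. Pushing.

Call:
{"method": "apply_moves", "body": {"offset": [[0.6,0,0.1],[1.2,0,0.2],[1.8,0,0.2],[2.4,0,0.2],[3,0,0.2],[3.6,0,0.2],[4.1,0,0.2],[4.6,0,0.2]], "turn": [-0.2,-0.2,-0.2,-0.2,-0.2,-0.2,-0.2,-0.2], "gripper": [0,0,0,0,0,0,0,0]}}

```text
time_s: 3.95
position: [0.5686, 0.1038, 0.0072]
eef_rot: [[0.195, 0.981, -0.001], [0.981, -0.195, -0.001], [-0.002, -0.001, -1.0]]
force: [-3.3, -5.4, 2.9]
opening: 1.002
```

```bash
python3 go.py -115 -135 8 0; python3 meas.py|grep -v slope; python3 - <<'E'
from h import *
c=vision.camera("side"); cv2.imwrite(f"pics/side3.png",cv2.resize(c["img"][130:280,200:400],None,fx=4,fy=4,interpolation=cv2.INTER_CUBIC)[:,:,::-1])
E
```

```text
t 3.95 fence xy -114.1 -151.8 z 7.2 yang -0.03 tilt [-0.0013 -0.0015] F fence -2.2 -5.9 2.9 open 1.002 q1,q6 [ 10.4 111.6]
world target [0.571  0.1204 0.008 ] offset cm [ 1.68 -0.09 -0.08] turn -0.03
scene fence w,h 209.20455932617188 180.3485870361328 ang -11.210014343261719 inner corner [711.6793 230.3617]
  tray 583.909912109375 177.67662048339844 166.46737670898438 126.74423217773438 -11.003730773925781
  tab med [0.5138 0.1475 0.0669]
  tab top [0.5114 0.1465 0.0715] 39
  tray in fence: -115.08946222262357 -76.51899402028619 ang deg 0.20628356933593817
side fence w,h 208.3953399658203 179.0399627685547 ang -11.159637451171875 inner corner [706.8699 229.2105]
  tray 579.851806640625 176.94137573242188 163.32241821289062 124.45622253417969 -11.127975463867188
  tab med [0.5046 0.1467 0.0637]
  tab top [0.5064 0.1454 0.0735] 31
  tray in fence: -114.50003645978042 -75.86434112860674 ang deg 0.03166198730468743
```

View pics/side3.png

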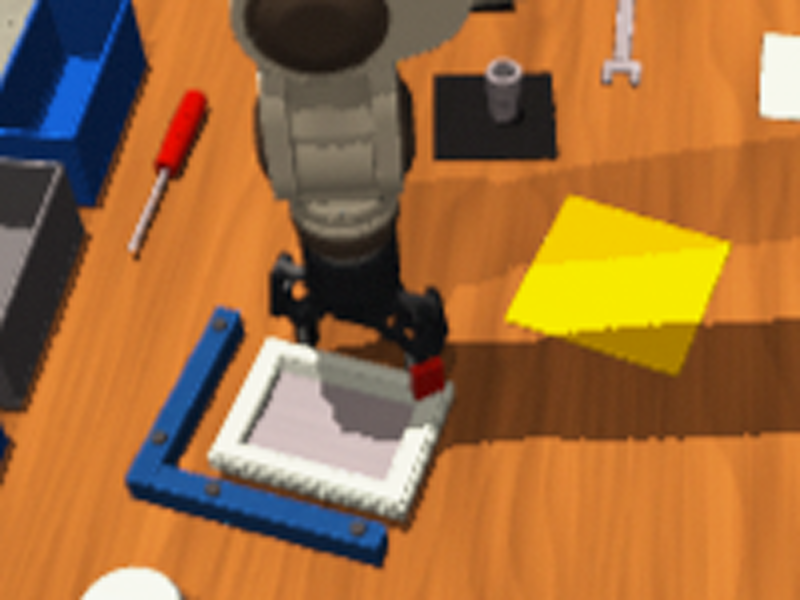

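The stack is now square, at about (-115,-76) in the fence frame, and still 14 mm off the bar. I'm pushing on.

Call:
{"method": "apply_moves", "body": {"offset": [[0.4,0,0],[0.8,0,0],[1.1,0,0],[1.3,0,0],[1.45,0,0],[1.55,0,0],[1.6,0,0]], "turn": [0,0,0,0,0,0,0], "gripper": [0,0,0,0,0,0,0]}}

```text
time_s: 4.8
position: [0.572, 0.1182, 0.0072]
eef_rot: [[0.196, 0.981, -0.0], [0.981, -0.196, -0.003], [-0.003, 0.0, -1.0]]
force: [-1.5, -12.0, 2.8]
opening: 1.002
```

```bash
python3 go.py -115 -135 8 0; python3 meas.py|grep  "in fence"
```

```text
t 4.80 fence xy -113.5 -137.0 z 7.2 yang -0.09 tilt [-0.0005 -0.003 ] F fence 0.8 -12.1 2.8 open 1.002 q1,q6 [ 11.7 113. ]
world target [0.571  0.1204 0.008 ] offset cm [ 0.2  -0.15 -0.08] turn -0.09
  tray in fence: -113.75406640958344 -63.516776192222906 ang deg -0.6667327880859373
  tray in fence: -113.67751064201659 -60.997064310773595 ang deg 0.6258697509765639
```

Call:
{"method": "apply_moves", "body": {"offset": [[0.1,0,0],[0.2,0,0],[0.2,0,0]], "turn": [0,0,0], "gripper": [0,0,0]}}

```text
time_s: 5.2
position: [0.5721, 0.1182, 0.0073]
eef_rot: [[0.197, 0.98, -0.001], [0.98, -0.197, -0.007], [-0.007, 0.0, -1.0]]
force: [-4.0, -20.4, 5.6]
opening: 1.001
```

```bash
python3 go.py -115 -135 8 0; python3 meas.py|grep  "in fence"
```

```text
t 5.20 fence xy -113.4 -136.9 z 7.3 yang -0.15 tilt [-0.0011 -0.0065] F fence 0.0 -20.8 5.6 open 1.001 q1,q6 [ 11.8 113.2]
world target [0.571  0.1204 0.008 ] offset cm [ 0.19 -0.16 -0.07] turn -0.15
  tray in fence: -114.37711064949588 -63.835217647525866 ang deg -0.38528442382812517
  tray in fence: -114.4605115752917 -61.239537631173604 ang deg -0.33841705322265586
```

The force rose to 21 N with no motion, so the stack is against the y bar. Now I retreat, lift, and go round to the -x face.

Call:
{"method": "apply_moves", "body": {"offset": [[-1,0,0],[-3,0,0],[-3.5,0,-3],[-3.5,0,-6],[-3.5,0,-9],[-3.5,0,-10]], "turn": [0,0,0,0,0,0], "gripper": [0,0,0,0,0,0]}}

```text
time_s: 5.9
position: [0.5673, 0.0875, 0.1108]
eef_rot: [[0.195, 0.981, 0.005], [0.981, -0.195, 0.001], [0.002, 0.005, -1.0]]
force: [0.6, -0.0, 0.8]
opening: 1.0
```

```bash
python3 go.py -228 -70 108 90; python3 meas.py|grep  "in fence"
```

```text
t 5.90 fence xy -112.2 -168.0 z 110.8 yang -0.05 tilt [0.0049 0.0015] F fence 0.6 0.1 0.8 open 1.0 q1,q6 [  8.8 110. ]
world target [0.4727 0.2061 0.108 ] offset cm [  9.79 -11.59   0.25] turn -90.05
  tray in fence: -114.85329380775279 -61.366903987618 ang deg 0.13137817382812583
  tray in fence: -114.17434846327075 -61.38202779389803 ang deg -0.6739730834960934
```

Call:
{"method": "apply_moves", "body": {"offset": [[0,-2,0],[0,-4,0],[1,-6,0],[2.5,-8,0],[4,-10,0],[6,-11.6,0],[8,-11.6,0],[9.8,-11.6,0]], "turn": [-8,-16,-24,-32,-40,-48,-56,-64], "gripper": [0,0,0,0,0,0,0,0]}}

```text
time_s: 6.8
position: [0.4702, 0.2068, 0.1056]
eef_rot: [[-0.8, 0.6, -0.002], [0.6, 0.8, -0.0], [0.001, -0.001, -1.0]]
force: [0.1, -0.9, -0.2]
opening: 1.004
```

```bash
python3 go.py -228 -70 108 90
```

```text
t 6.80 fence xy -230.6 -69.8 z 105.6 yang 64.33 tilt [-0.0018 -0.0003] F fence 0.3 -0.9 -0.2 open 1.004 q1,q6 [23.7 60.6]
world target [0.4727 0.2061 0.108 ] offset cm [-0.24  0.1  -0.24] turn -25.67
```

Call:
{"method": "apply_moves", "body": {"offset": [[0,0,0],[0,0,2],[0,0,4],[0,0,6],[0,0,8],[0,0,9.1],[0,0,9.3],[0,0,9.3]], "turn": [-8,-16,-24,-25.7,-25.7,-25.7,-25.7,-25.7], "gripper": [90,90,90,90,90,90,90,90]}}

```text
time_s: 7.6
position: [0.4709, 0.2058, 0.0139]
eef_rot: [[-0.98, 0.2, -0.001], [0.2, 0.98, -0.0], [0.001, -0.0, -1.0]]
force: [-0.7, -0.7, -0.4]
opening: 0.645
```

```bash
python3 go.py -180 -70 12 90; python3 - <<'E'
from h import *
c=vision.camera("side"); cv2.imwrite(f"pics/side4.png",cv2.resize(c["img"][130:280,220:420],None,fx=4,fy=4,interpolation=cv2.INTER_CUBIC)[:,:,::-1])
E
```

```text
t 7.60 fence xy -229.8 -70.6 z 13.9 yang 89.66 tilt [-0.0008 -0.0002] F fence -0.6 -0.8 -0.4 open 0.645 q1,q6 [23.6 35.2]
world target [0.5198 0.1968 0.012 ] offset cm [-4.98  0.09  0.19] turn -0.34
```

View pics/side4.png

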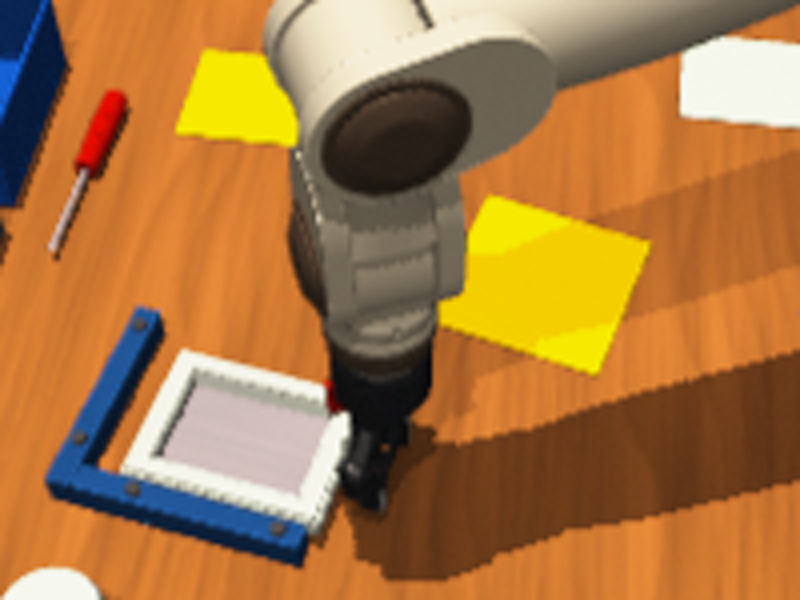

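The side view shows the fingers at (370,480), just off the tray's -x face at (330,480), and clear of the fence end at (300,545). I'm pushing along fence +x, which is tool -x.

Call:
{"method": "apply_moves", "body": {"offset": [[-0.8,0,0.1],[-1.5,0,0.1],[-2.1,0,0.1],[-2.7,0,0.1],[-3.3,0,0.1],[-3.8,0,0.1],[-4.2,0,0.1],[-4.5,0,0.1]], "turn": [-0.3,-0.3,-0.3,-0.3,-0.3,-0.3,-0.3,-0.3], "gripper": [90,90,90,90,90,90,90,90]}}

```text
time_s: 8.45
position: [0.5149, 0.1969, 0.0135]
eef_rot: [[-0.981, 0.195, -0.002], [0.195, 0.981, 0.001], [0.002, 0.0, -1.0]]
force: [-7.7, 2.3, 5.1]
opening: 0.648
```

```bash
python3 go.py -178 -70 12 90;python3 meas.py|grep  "in fence"
```

```text
t 8.45 fence xy -184.8 -70.8 z 13.5 yang 89.97 tilt [-0.0019  0.0006] F fence -8.0 0.7 5.1 open 0.648 q1,q6 [20.9 32.1]
world target [0.5218 0.1964 0.012 ] offset cm [-0.68  0.08  0.14] turn -0.03
  tray in fence: -91.86855687843442 -61.88107593210148 ang deg -0.13538360595703083
  tray in fence: -88.3284803247759 -61.88968933201092 ang deg -0.15851593017578025
  return _methods._mean(a, axis=axis, dtype=dtype,
  ret = um.true_divide(
meas.py:39: RuntimeWarning: Mean of empty slice.
  q=q[q[:,2]>.066]; print("  tab top",q.mean(0),len(q))
```

Call:
{"method": "apply_moves", "body": {"offset": [[-0.3,0,0],[-0.55,0,0],[-0.75,0,0],[-0.9,0,0],[-1,0,0],[-1.1,0,0],[-1.1,0,0]], "turn": [0,0,0,0,0,0,0], "gripper": [90,90,90,90,90,90,90]}}

```text
time_s: 9.25
position: [0.5252, 0.1948, 0.0133]
eef_rot: [[-0.981, 0.195, -0.002], [0.195, 0.981, 0.0], [0.002, 0.0, -1.0]]
force: [-8.1, 1.3, 4.3]
opening: 0.646
```

```bash
python3 go.py -178 -70 12 90;python3 meas.py 2>/dev/null|grep  "in fence"
```

```text
t 9.25 fence xy -174.3 -70.9 z 13.3 yang 89.97 tilt [-0.0021  0.0005] F fence -8.2 -0.3 4.3 open 0.646 q1,q6 [20.3 31.5]
world target [0.5218 0.1964 0.012 ] offset cm [0.37 0.09 0.13] turn -0.03
  tray in fence: -81.19991282210835 -61.70029376814343 ang deg -0.5070114135742192
  tray in fence: -78.1942479749618 -63.47680467871342 ang deg 0.6475677490234379
```

Still moving freely at 8 N. I'm creeping further until the force rises.

Call:
{"method": "apply_moves", "body": {"offset": [[-0.15,0,0],[-0.3,0,0],[-0.4,0,0],[-0.5,0,0],[-0.5,0,0]], "turn": [0,0,0,0,0], "gripper": [90,90,90,90,90]}}

```text
time_s: 9.85
position: [0.5253, 0.1948, 0.0132]
eef_rot: [[-0.981, 0.193, -0.012], [0.193, 0.981, 0.002], [0.012, -0.0, -1.0]]
force: [-35.0, 6.6, 19.3]
opening: 0.648
```

```bash
python3 go.py -178 -70 12 90;python3 meas.py 2>/dev/null|grep  "in fence"
```

```text
t 9.85 fence xy -174.3 -70.9 z 13.2 yang 90.07 tilt [-0.0116  0.0021] F fence -35.6 -0.3 19.3 open 0.648 q1,q6 [20.2 31.3]
world target [0.5218 0.1964 0.012 ] offset cm [0.37 0.09 0.13] turn 0.07
  tray in fence: -80.38724987153384 -61.712263404769956 ang deg 0.28980255126953103
  tray in fence: -77.62286634595145 -62.7515831045838 ang deg 0.6978912353515634
```

Contact is firm at 36 N with no motion. I'm backing off, going up and measuring the tab.

Call:
{"method": "apply_moves", "body": {"offset": [[0.5,0,0],[2,0,0],[3.5,0,0],[4.5,0,-3],[4.5,0,-6],[4.5,0,-9],[4.5,0,-11],[4.5,0,-11]], "turn": [0,0,0,0,0,0,0,0], "gripper": [90,90,90,60,60,60,60,60]}}

```text
time_s: 10.75
position: [0.4887, 0.203, 0.1267]
eef_rot: [[-0.981, 0.195, 0.005], [0.195, 0.981, 0.002], [-0.005, 0.003, -1.0]]
force: [0.6, 0.0, -0.2]
opening: 0.765
```

```bash
python3 go.py -148 -108 110 135;python3 meas.py 2>/dev/null; python3 - <<'E'
from h import *
c=vision.camera("side"); d=vision.camera("scene");f=lambda i:cv2.resize(i,(400,300),interpolation=cv2.INTER_CUBIC)
cv2.imwrite(f"pics/b5.png",np.vstack([np.hstack([f(c["img"][190:280,220:340]),f(d["img"][205:310,305:445])]),cv2.resize(vision.camera("wrist")["img"],(800,300))[:,:]])[:,:,::-1])
E
```

```text
t 10.75 fence xy -211.8 -70.0 z 126.7 yang 89.94 tilt [0.0055 0.0019] F fence 0.6 0.2 -0.2 open 0.765 q1,q6 [22.6 33.8]
world target [0.5438 0.1533 0.11  ] offset cm [-6.37 -3.8   1.69] turn -45.06
scene fence w,h 210.26437377929688 180.3485870361328 ang -11.210014343261719 inner corner [711.6793 230.3617]
  inner/outer edge slope deg 2.1755464858561444 -0.14300824068872067 means 2.4567612090110655 21.388719059660577
  inner/outer edge slope deg -0.334174351376343 0.22533897130742742 means 1.6451614356443818 21.25438865266575
  tray 620.3499755859375 185.5572509765625 165.99081420898438 125.77062225341797 -11.186088562011719
  tab med [0.5527 0.1559 0.0653]
  tab top [0.5477 0.154  0.0723] 37
  tray in fence: -80.87663158510739 -61.704559260601386 ang deg 0.023925781250000996
side fence w,h 208.39537048339844 179.0399169921875 ang -11.15966796875 inner corner [706.87   229.2105]
  inner/outer edge slope deg 0.681879785023813 0.2504721854365479 means 6.201050171218604 20.85178547027201
  inner/outer edge slope deg -0.015672759591524595 0.07352777747637916 means 1.279571293507351 19.302303763009164
  tray 617.2427978515625 184.9783935546875 165.1351776123047 123.05101013183594 -11.897735595703125
  tab med [0.5449 0.1555 0.0639]
  tab top [0.5405 0.1723 0.1005] 23
  tray in fence: -79.37163017902124 -60.742517366835834 ang deg -0.7380676269531238
```

View pics/b5.png

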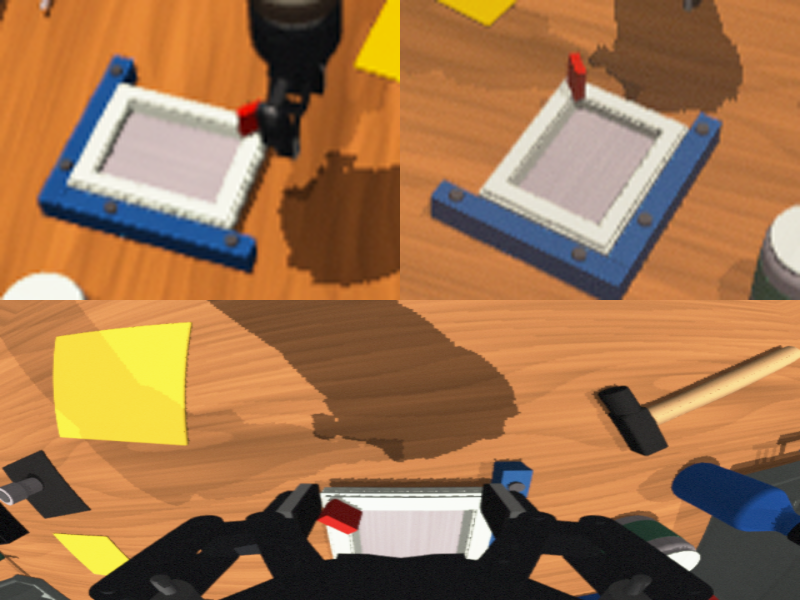

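The trays sit flush along both bars in both views, with the tab at the outer corner. Now above the tab with the jaws across (1,-1), opened only part way.

Call:
{"method": "apply_moves", "body": {"offset": [[-1.5,-0.8,0],[-3,-1.6,0],[-4.5,-2.5,0],[-6.4,-3.8,0],[-6.4,-3.8,0],[-6.4,-3.8,0],[-6.4,-3.8,0]], "turn": [-8,-16,-24,-32,-40,-45,-45], "gripper": [100,100,100,100,100,100,100]}}

```text
time_s: 11.7
position: [0.5419, 0.1524, 0.1221]
eef_rot: [[-0.831, -0.556, -0.002], [-0.556, 0.831, -0.001], [0.002, 0.001, -1.0]]
force: [-0.2, 0.1, -0.2]
opening: 0.609
```

```bash
python3 go.py -148 -108 45 135;python3 - <<'E'
from h import *
c=vision.camera("side"); d=vision.camera("scene");f=lambda i:cv2.resize(i,(400,300),interpolation=cv2.INTER_CUBIC)
w=vision.camera("wrist"); print(w["eye"],w["orientation"])
cv2.imwrite(f"pics/b6.png",np.hstack([f(c["img"][190:280,220:340]),f(d["img"][185:290,305:445])])[:,:,::-1])
cv2.imwrite(f"pics/w6.png",w["img"][:,:,::-1])
E
```

```text
t 11.70 fence xy -149.8 -109.2 z 122.1 yang 135.01 tilt [-0.0017 -0.0005] F fence -0.2 0.1 -0.2 open 0.609 q1,q6 [ 15.7 -18.1]
world target [0.5438 0.1533 0.045 ] offset cm [-0.23 -0.04  7.71] turn 0.01
[0.47685365 0.11087687 0.26506161] [[-5.53759331e-01 -7.94311723e-01 -2.49838928e-01]
 [ 8.32676535e-01 -5.28470421e-01 -1.65435189e-01]
 [-6.25373289e-04 -2.99646293e-01  9.54050160e-01]]
```

View pics/b6.png

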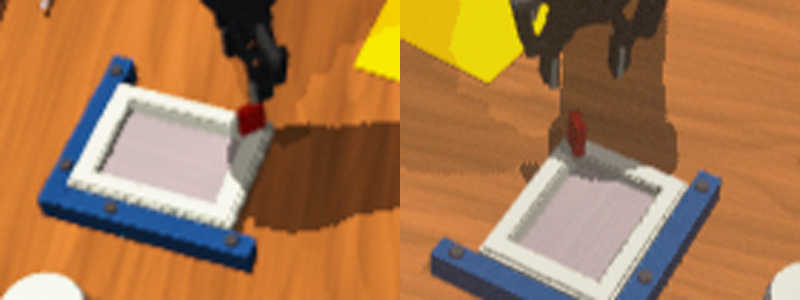

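View pics/w6.png

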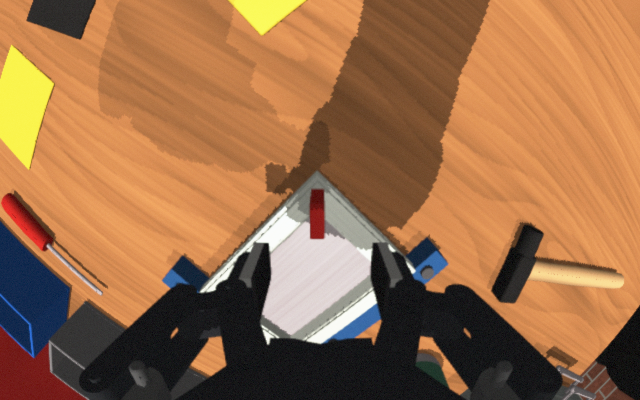

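The wrist view shows the tab at about (317,215), end-on and upright between the fingers at (262,265) and (378,265). I'm casting its position from this picture.

```bash
cat > tab.py <<'E'
from h import *
from go import stat,C,ax,ay
np.set_printoptions(precision=4,suppress=True)
p,R=stat()
w=vision.camera("wrist"); H=masks(w["img"])
m=((cv2.inRange(H,(0,120,40),(8,255,255))|cv2.inRange(H,(172,120,40),(179,255,255)))>0)
m[:, :200]=0; m[:,450:]=0
k,L,st,ce=cv2.connectedComponentsWithStats(m.astype(np.uint8)); i=1+np.argmax(st[1:,4]); print(st[i],ce[i])
v,u=np.nonzero(L==i)
def fish(uv,h):
    uv=np.asarray(uv,float).reshape(-1,2); d=uv-[w["cx"],w["cy"]]; r=np.hypot(*d.T)+1e-9; th=r/w["fx"]
    q=np.stack([d[:,0]/r*np.sin(th),-d[:,1]/r*np.sin(th),-np.cos(th)],-1)@np.array(w["orientation"]).T
    e=np.array(w["eye"]); return e+q*((h-e[2])/q[:,2])[:,None]
V=H[v,u,2]; print("V",np.percentile(V,[5,50,95]))
r=np.unique(v)
for rr in r[::5]:
    uu=u[v==rr]; q=fish([[uu.min()-.5,rr],[uu.max()+.5,rr]],.074); t=(q-p)@R*1000
    print(rr,uu.min(),uu.max(),"tool x",t[:,0].mean().round(1),"y edges",t[:,1].round(1))
E
python3 tab.py
```

```text
t 11.85 fence xy -149.8 -108.9 z 122.7 yang 134.82 tilt [-0.0008 -0.0003] F fence -0.6 -0.3 0.2 open 0.609 q1,q6 [ 15.7 -17.9]
[310 189  14  49 661] [316.7035 213.0756]
V [ 83. 136. 142.]
189 312 322 tool x 22.2 y edges [-4.7  2.4]
194 311 323 tool x 18.8 y edges [-5.3  3.1]
199 310 323 tool x 15.4 y edges [-6.   3.1]
204 310 323 tool x 12.0 y edges [-6.   3.1]
209 310 323 tool x 8.5 y edges [-6.1  3.1]
214 310 323 tool x 5.0 y edges [-6.1  3.1]
219 310 323 tool x 1.5 y edges [-6.2  3.1]
224 310 323 tool x -2.1 y edges [-6.2  3.2]
229 311 323 tool x -5.8 y edges [-5.6  3.2]
234 311 323 tool x -9.5 y edges [-5.6  3.2]
```

The tab spans tool y -6..+3 mm, so its centre is near -1.5 mm. Its top face is about 26 mm long, centred near tool x = +1. I'm descending and closing at the lowest squeeze.

Call:
{"method": "apply_moves", "body": {"offset": [[0,-0.1,1.5],[0,-0.1,3],[0,-0.1,4.5],[0,-0.1,6],[0,-0.1,7],[0,-0.1,7.6],[0,-0.1,7.7],[0,-0.1,7.7]], "turn": [0,0,0,0,0,0,0,0], "gripper": [100,100,100,100,100,100,100,100], "squeeze": 20}}

```text
time_s: 12.7
position: [0.5429, 0.152, 0.0465]
eef_rot: [[-0.831, -0.556, 0.0], [-0.556, 0.831, 0.0], [-0.0, -0.0, -1.0]]
force: [-0.2, 0.3, 0.0]
opening: 0.602
```

```bash
python3 go.py -148 -108 45 135;python3 - <<'E'
from h import *
c=vision.camera("side"); d=vision.camera("scene");f=lambda i:cv2.resize(i,(400,300),interpolation=cv2.INTER_CUBIC)
w=vision.camera("wrist")
cv2.imwrite(f"pics/b7.png",np.vstack([np.hstack([f(c["img"][190:280,220:340]),f(d["img"][185:290,305:445])]),cv2.resize(w["img"][150:350,120:520],(800,300))])[:,:,::-1])
E
```

```text
t 12.70 fence xy -148.7 -109.5 z 46.5 yang 134.96 tilt [0.0004 0.0001] F fence -0.3 0.2 0.0 open 0.602 q1,q6 [ 15.6 -18.1]
world target [0.5438 0.1533 0.045 ] offset cm [-0.15  0.06  0.15] turn -0.04
```

View pics/b7.png

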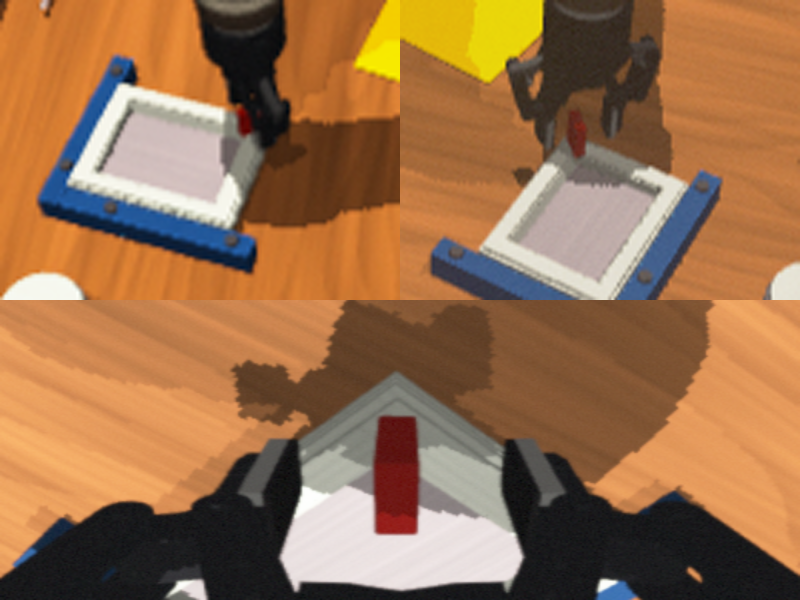

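The tab (396,475 in the lower panel) is centred between the jaws at 300 and 505, so I'm closing.

Call:
{"method": "apply_moves", "body": {"offset": [[0,0,0],[0,0,0],[0,0,0],[0,0,0],[0,0,0],[0,0,0],[0,0,0],[0,0,0]], "turn": [0,0,0,0,0,0,0,0], "gripper": [160,200,230,255,255,255,255,255], "squeeze": 20}}

```text
time_s: 13.65
position: [0.5429, 0.1519, 0.0465]
eef_rot: [[-0.831, -0.556, 0.0], [-0.556, 0.831, -0.0], [-0.0, -0.0, -1.0]]
force: [0.6, -2.6, 4.2]
opening: 0.117
```

```bash
python3 go.py;python3 - <<'E'
from h import *
c=vision.camera("side"); d=vision.camera("scene");f=lambda i:cv2.resize(i,(400,300),interpolation=cv2.INTER_CUBIC)
w=vision.camera("wrist")
cv2.imwrite(f"pics/b8.png",np.vstack([np.hstack([f(c["img"][190:280,220:340]),f(d["img"][185:290,305:445])]),cv2.resize(w["img"][150:350,120:520],(800,300))])[:,:,::-1])
E
```

```text
t 13.65 fence xy -148.7 -109.6 z 46.5 yang 134.95 tilt [ 0.0004 -0.0001] F fence 1.1 -2.5 4.2 open 0.117 q1,q6 [ 15.6 -18.1]
```

View pics/b8.png

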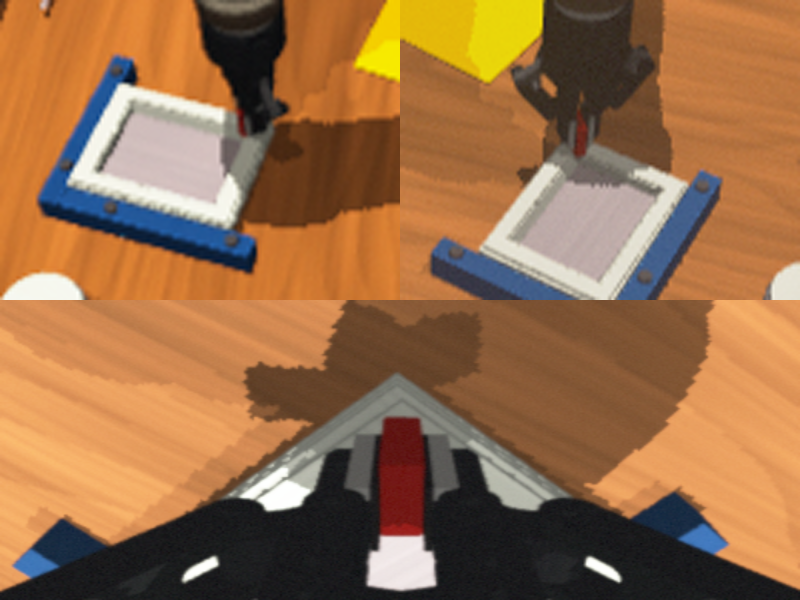

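The tab is gripped, with the opening at 0.117, or 10 mm. Now the slow peel: up, easing toward the far corner, with a light squeeze so that the plate can pivot between the pads.

Call:
{"method": "apply_moves", "body": {"offset": [[0,0,-0.1],[-0.03,0,-0.25],[-0.06,0,-0.4],[-0.08,0,-0.55],[-0.1,0,-0.7],[-0.13,0,-0.85],[-0.15,0,-1],[-0.15,0,-1]], "turn": [0,0,0,0,0,0,0,0], "gripper": [255,255,255,255,255,255,255,255], "squeeze": 20}}

```text
time_s: 14.6
position: [0.5441, 0.1529, 0.0567]
eef_rot: [[-0.831, -0.556, 0.0], [-0.556, 0.831, 0.0], [-0.0, -0.0, -1.0]]
force: [1.9, -1.1, -4.1]
opening: 0.111
```

```bash
python3 go.py;python3 - <<'E'
from h import *
c=vision.camera("side"); d=vision.camera("scene");f=lambda i:cv2.resize(i,(400,300),interpolation=cv2.INTER_CUBIC)
w=vision.camera("wrist")
cv2.imwrite(f"pics/b9.png",np.vstack([np.hstack([f(c["img"][190:280,220:340]),f(d["img"][185:290,305:445])]),cv2.resize(w["img"][150:350,120:520],(800,300))])[:,:,::-1])
E
```

```text
t 14.60 fence xy -147.7 -108.4 z 56.7 yang 134.97 tilt [0.0004 0.0001] F fence 2.0 -0.7 -4.1 open 0.111 q1,q6 [ 15.7 -18.1]
```

View pics/b9.png

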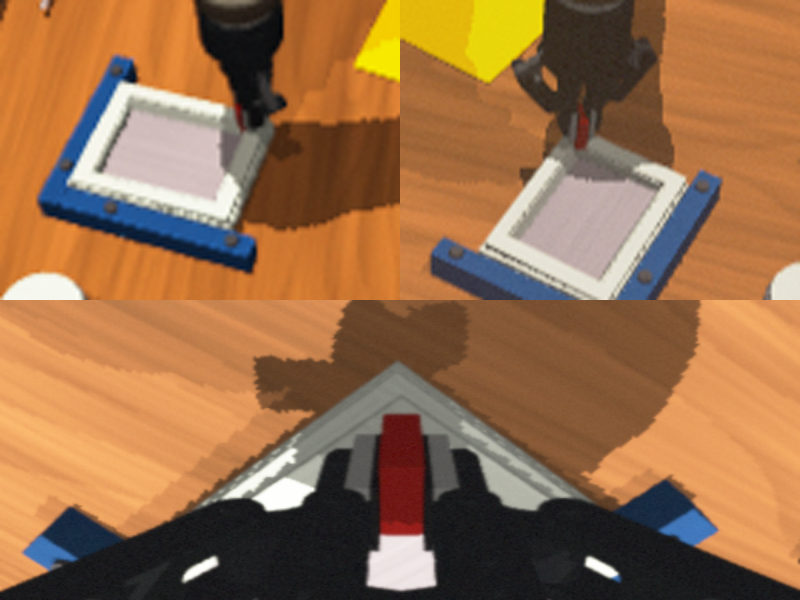

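The tray's near edges show a dark gap at the rim. I'm measuring how the top tray is tilted.

```bash
cat > tilt.py <<'E'
from h import *
from go import C,ax,ay
for n in ["scene","side"]:
    c=vision.camera(n); H=masks(c["img"]); P=pts(c)
    m=cv2.inRange(H,(0,0,60),(179,70,255))>0
    d=(P[...,:2]-C)*1000; lx=d@ax+(-2 if n=="scene" else 2); ly=d@ay; z=P[...,2]*1000
    o=[]
    for nm,x,y in [("+x+y",-12,-12),("+x-y",-12,-112),("-x+y",-152,-12),("mid",-82,-62),("-xmid",-153,-62),("+xmid",-12,-62),("midx+y",-82,-12)]:
        k=m&(abs(lx-x)<8)&(abs(ly-y)<8)&(z>0)&(z<90)
        o.append("%s %.1f(%d)"%(nm,np.median(z[k]) if k.any() else -1,k.sum()))
    print(n,*o)
    k=m&(lx>-130)&(lx<-34)&(ly>-95)&(ly<-29)&(z>0)&(z<120)&(c["z_map"]>0)
    A=np.stack([lx[k]+82,ly[k]+62,np.ones(k.sum())],1); co=np.linalg.lstsq(A,z[k],rcond=None)[0]
    print("  floor plane slope x,y (rad)",co[:2].round(4),"mid z",co[2].round(1),k.sum())
E
python3 tilt.py
```

```text
scene +x+y 37.5(47) +x-y 41.7(40) -x+y 42.9(30) mid 28.3(32) -xmid 43.7(36) +xmid 39.1(44) midx+y 40.3(29)
  floor plane slope x,y (rad) [-0.0325 -0.0414] mid z 28.1 786
side +x+y 38.1(26) +x-y 43.0(23) -x+y 42.5(34) mid 29.2(21) -xmid 44.2(30) +xmid 39.6(26) midx+y 40.5(31)
  floor plane slope x,y (rad) [-0.0357 -0.0383] mid z 29.0 513
```

It's peeling as wanted: the far corner is still at 38 mm (nominal rim top), with slopes of about -0.034 and -0.040, so the tab is up about 9-10 mm. Continuing.

Call:
{"method": "apply_moves", "body": {"offset": [[-0.02,0,-0.15],[-0.05,0,-0.3],[-0.08,0,-0.45],[-0.1,0,-0.6],[-0.13,0,-0.75],[-0.16,0,-0.9],[-0.19,0,-1.05],[-0.19,0,-1.05]], "turn": [0,0,0,0,0,0,0,0], "gripper": [255,255,255,255,255,255,255,255], "squeeze": 20}}

```text
time_s: 15.65
position: [0.5455, 0.1539, 0.067]
eef_rot: [[-0.831, -0.556, 0.0], [-0.556, 0.831, 0.0], [-0.0, 0.0, -1.0]]
force: [-1.4, 1.1, -2.3]
opening: 0.113
```

```bash
python3 go.py;python3 tilt.py
```

```text
t 15.65 fence xy -146.5 -107.1 z 67.0 yang 134.96 tilt [0.     0.0001] F fence -1.6 0.8 -2.3 open 0.113 q1,q6 [ 15.8 -18. ]
scene +x+y 42.4(50) +x-y 47.6(47) -x+y 51.6(37) mid 36.2(29) -xmid 55.0(38) +xmid 44.8(49) midx+y 47.1(30)
  floor plane slope x,y (rad) [-0.0633 -0.0621] mid z 35.9 805
side +x+y 41.8(30) +x-y 49.7(24) -x+y 50.5(44) mid 36.4(21) -xmid 54.1(31) +xmid 45.3(24) midx+y 45.5(33)
  floor plane slope x,y (rad) [-0.0613 -0.0611] mid z 36.7 515
```

The tab is now up about 20 mm with the far corner up about 2 mm, so the peel condition is met. I'm continuing gently.

Call:
{"method": "apply_moves", "body": {"offset": [[-0.02,0,-0.15],[-0.04,0,-0.35],[-0.06,0,-0.55],[-0.08,0,-0.75],[-0.1,0,-0.95],[-0.12,0,-1.15],[-0.14,0,-1.35],[-0.14,0,-1.35]], "turn": [0,0,0,0,0,0,0,0], "gripper": [255,255,255,255,255,255,255,255], "squeeze": 25}}

```text
time_s: 16.55
position: [0.5469, 0.1547, 0.0807]
eef_rot: [[-0.831, -0.556, 0.001], [-0.556, 0.831, 0.0], [-0.001, -0.0, -1.0]]
force: [0.7, 1.2, -2.4]
opening: 0.112
```

```bash
python3 go.py;python3 tilt.py
```

```text
t 16.55 fence xy -145.3 -106.1 z 80.7 yang 134.96 tilt [0.0005 0.0001] F fence 0.5 1.3 -2.4 open 0.112 q1,q6 [ 15.8 -18. ]
scene +x+y 54.5(57) +x-y 56.7(59) -x+y 64.9(37) mid 49.4(35) -xmid 68.3(28) +xmid 58.0(53) midx+y 59.7(31)
  floor plane slope x,y (rad) [-0.0658 -0.0541] mid z 49.6 822
side +x+y 54.9(36) +x-y 62.9(23) -x+y 62.0(46) mid 50.6(19) -xmid 36.1(36) +xmid 60.1(30) midx+y 59.3(38)
  floor plane slope x,y (rad) [-0.0516 -0.0834] mid z 50.0 526
```

The far corner is now up about 15 mm and the load is about the tray's own weight, so it's free. I'm squeezing harder and lifting straight up.

Call:
{"method": "apply_moves", "body": {"offset": [[0,0,0],[0,0,0],[0,0,-0.5],[0,0,-1.2],[0,0,-2],[0,0,-3],[0,0,-4],[0,0,-5]], "turn": [0,0,0,0,0,0,0,0], "gripper": [255,255,255,255,255,255,255,255], "squeeze": 80}}

```text
time_s: 17.45
position: [0.5468, 0.1547, 0.1315]
eef_rot: [[-0.831, -0.556, 0.001], [-0.556, 0.831, 0.0], [-0.001, -0.0, -1.0]]
force: [-0.5, 0.6, -3.2]
opening: 0.099
```

Call:
{"method": "apply_moves", "body": {"offset": [[0,0,-1],[0,0,-2],[0,0,-3],[0,0,-4],[0,0,-5],[0,0,-6],[0,0,-6.5],[0,0,-6.5]], "turn": [0,0,0,0,0,0,0,0], "gripper": [255,255,255,255,255,255,255,255]}}

```text
time_s: 18.25
position: [0.547, 0.1547, 0.1962]
eef_rot: [[-0.831, -0.556, 0.001], [-0.556, 0.831, 0.0], [-0.001, -0.0, -1.0]]
force: [0.8, 0.2, -2.4]
opening: 0.101
```

```bash
python3 go.py;python3 - <<'E'
from h import *
for n in ["scene","side"]:
    c=vision.camera(n); cv2.imwrite(f"pics/{n}10.png",c["img"][:,:,::-1])
E
```

```text
t 18.25 fence xy -145.2 -106.0 z 196.2 yang 134.96 tilt [0.0011 0.0003] F fence 0.8 0.3 -2.4 open 0.101 q1,q6 [ 15.8 -18. ]
```

View pics/scene10.png

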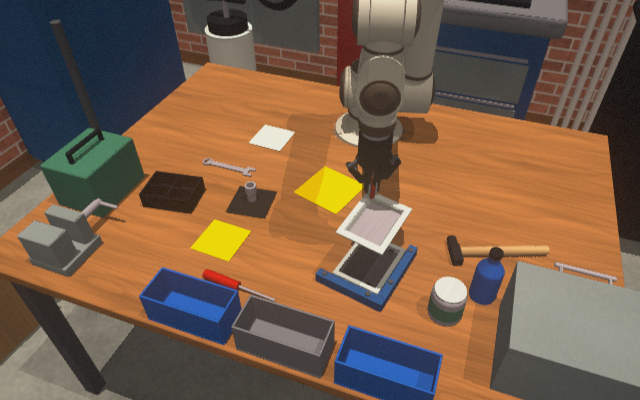

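View pics/side10.png

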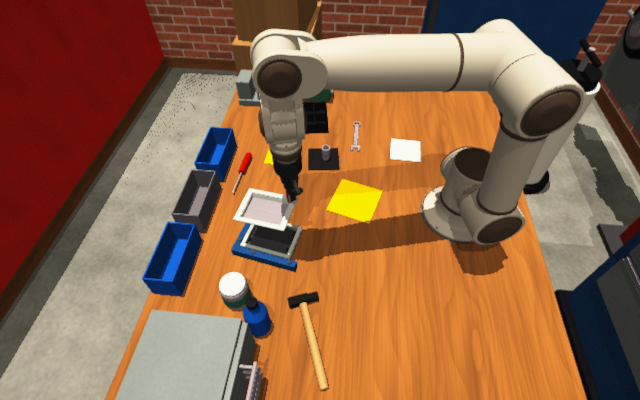

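The top tray hangs free from the jaws, at (374,222) in the scene view. The lower trays remain in the fence corner at (367,268). Moving to the mat.

```bash
python3 meas.py 2>/dev/null | grep fence; python3 - <<'E'
from h import *
s=arm.state();R=np.array(s["eef_rot"]);p=np.array(s["position"])
print(((np.array([.657,-.223,.19])-p)@R*100).round(2))
E
```

```text
scene fence w,h 209.73342895507812 180.3485870361328 ang -11.210014343261719 inner corner [711.6793 230.3617]
  tray in fence: -82.43735075425775 -62.68835169894638 ang deg 0.39637756347656333
side fence w,h 211.94960021972656 106.10250091552734 ang -14.2557373046875 inner corner [709.6642 226.4123]
  tray in fence: -79.10189445193791 -62.4246858284332 ang deg 3.606315612792968
[ 11.79 -37.53   0.47]
```

Call:
{"method": "apply_moves", "body": {"offset": [[0.2,-0.6,0],[0.6,-1.8,0],[1.1,-3.5,0],[1.8,-5.6,0],[2.5,-8,0],[3.3,-10.5,0],[4.1,-13,0],[4.9,-15.5,0]], "turn": [0,0,0,0,0,0,0,0], "gripper": [255,255,255,255,255,255,255,255]}}

```text
time_s: 19.25
position: [0.5923, -0.0036, 0.1952]
eef_rot: [[-0.832, -0.555, -0.0], [-0.555, 0.832, -0.0], [0.0, -0.0, -1.0]]
force: [0.8, 0.2, -2.5]
opening: 0.1
```

Call:
{"method": "apply_moves", "body": {"offset": [[0.8,-2.5,0],[1.6,-5,0],[2.4,-7.5,0],[3.2,-10,0],[3.9,-12.5,0.1],[4.6,-14.8,0.2],[5.2,-16.6,0.3],[5.7,-18,0.4]], "turn": [0,0,0,0,0,0,0,0], "gripper": [255,255,255,255,255,255,255,255]}}

```text
time_s: 20.05
position: [0.6447, -0.1848, 0.1909]
eef_rot: [[-0.832, -0.555, -0.0], [-0.555, 0.832, -0.0], [0.0, 0.0, -1.0]]
force: [0.1, -0.2, -2.1]
opening: 0.102
```

```bash
python3 - <<'E'
from h import *
s=arm.state();R=np.array(s["eef_rot"]);p=np.array(s["position"])
print(p.round(4),s["qpos"].round(1),s["opening"],((np.array([.657,-.223,.19])-p)@R*100).round(2))
E
```

```text
[ 0.6447 -0.1848  0.1909] [-16.   21.7  25.5  93.8  -0.  -49.7] 0.10181935415525097 [ 1.1  -3.87  0.09]
```

Call:
{"method": "apply_moves", "body": {"offset": [[0.4,-1.2,0],[0.7,-2.3,0],[0.9,-3.1,0],[1.05,-3.6,0],[1.1,-3.9,0],[1.1,-3.9,0],[1.1,-3.9,0],[1.1,-3.9,0]], "turn": [0,0,0,0,0,0,0,0], "gripper": [255,255,255,255,255,255,255,255]}}

```text
time_s: 20.85
position: [0.6572, -0.2209, 0.1915]
eef_rot: [[-0.831, -0.556, 0.0], [-0.556, 0.831, 0.0], [-0.0, -0.0, -1.0]]
force: [0.7, 0.5, -2.2]
opening: 0.103
```

```bash
python3 meas.py 2>/dev/null | grep fence; python3 - <<'E'
from h import *
np.set_printoptions(precision=4,suppress=True)
s=arm.state();R=np.array(s["eef_rot"]);p=np.array(s["position"])
print(p,s["opening"],s["force"],abs(s["joint_velocities"]).max(),((np.array([.657,-.223,.19])-p)@R*100).round(2))
for n in ["scene","side"]:
    c=vision.camera(n); cv2.imwrite(f"pics/{n}11.png",c["img"][:,:,::-1])
    H=masks(c["img"]);P=pts(c)
    m=(cv2.inRange(H,(0,120,50),(8,255,255))>0)&(P[...,2]>.12)&(P[...,2]<.3)&(abs(P[...,0]-.65)<.1)&(abs(P[...,1]+.22)<.1)
    print(n,"red",m.sum(),np.median(P[m],0) if m.any() else 0)
    m=(cv2.inRange(H,(0,0,90),(179,60,255))>0)&(P[...,2]>.09)&(P[...,2]<.25)&(P[...,0]>.6)&(P[...,0]<.9)&(P[...,1]>-.3)&(P[...,1]<0.05)
    k,L,st,ce=cv2.connectedComponentsWithStats(m.astype(np.uint8)); i=1+np.argmax(st[1:,4]); q=P[L==i]
    print("tray z range",np.percentile(q[:,2],[1,50,99]),"n",len(q), "rect",cv2.minAreaRect((q[:,:2]*1000).astype(np.float32)))
E
```

```text
scene fence w,h 209.73342895507812 180.3485870361328 ang -11.210014343261719 inner corner [711.6793 230.3617]
  tray in fence: -81.20556228377431 -61.59815977231091 ang deg -0.42633819580078114
side fence w,h 208.39537048339844 179.0399169921875 ang -11.15966796875 inner corner [706.87   229.2105]
  tray in fence: -79.42341762042389 -63.05393607301809 ang deg -0.647003173828124
[ 0.6572 -0.221   0.1914] 0.09652132376567629 [ 0.5696 -0.365  -2.304 ] 0.13600548805583068 [ 0.13 -0.15  0.14]
scene red 66 [ 0.6679 -0.2127  0.2117]
tray z range [0.1547 0.1672 0.2025] n 2541 rect ((730.2691650390625, -187.25344848632812), (120.54373168945312, 160.55841064453125), 78.95421600341797)
side red 17 [ 0.6635 -0.2159  0.1901]
tray z range [0.1542 0.1668 0.1822] n 945 rect ((756.0179443359375, -195.9318084716797), (121.99459838867188, 215.34695434570312), 77.72593688964844)
```

View pics/scene11.png

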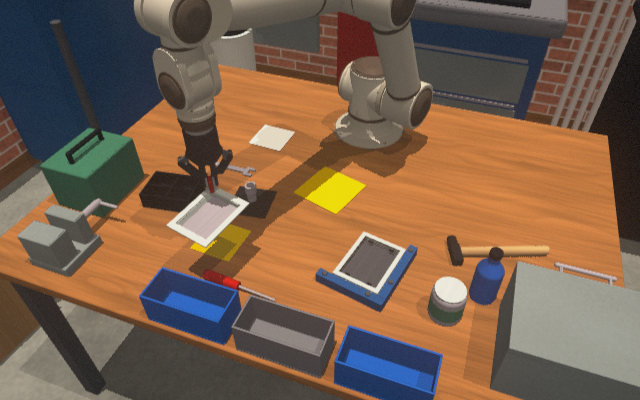

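View pics/side11.png

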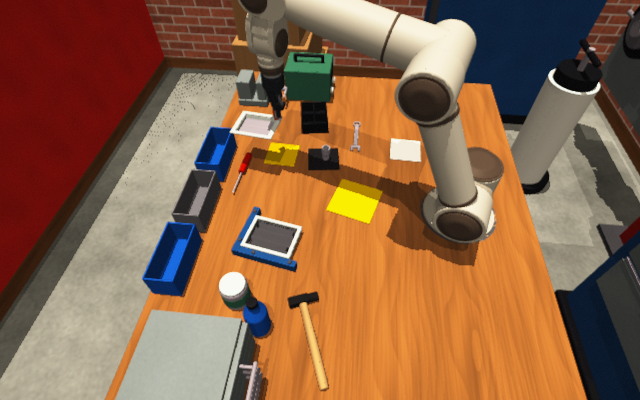

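The tray is held level-ish over the mat, with its lowest points at about 0.154 m and the tab at about (0.66,-0.217), under 10 mm from the mat centre. The lower trays are flush in the fence corner, and the other items sit where they started. Handing in.

```bash
python3 -c "
from station import arm
print(arm.close_job())"
```

```text
the job is handed in; nothing more can be done
None
```

I pushed the stack square into the fence corner, first along fence y, then along x; each push ended when the force rose without motion (21 N and 36 N). I then gripped the red tab and peeled off the top tray. The job is handed in with the tray held over the smaller yellow mat, after about 21 s of the 72 s; no verdict was reported.

- **Peel:** the moves here cannot tilt the tool, so I squeezed lightly (20 N) and let the tab pivot between the pads. With the tab up about 20 mm, the far corner was up only about 2 mm. I raised the squeeze to 80 N once the tray was free.
- **Held tray:** the gripper had settled (under 0.15°/s) with the tab pinched at about 8–9 mm opening and a load of about 2.3 N. The lowest part of the tray was about 154 mm up, and the tab about 210 mm. The tab was within about 10 mm of the mat centre.
- **Lower trays:** measured at about (-80 to -81, -62 to -63) mm in the fence frame, within 0.7° of square.
- **Other items:** they looked unmoved in both views; I did not measure each one.
- **Disagreements:** the scene and side cameras differed by 2–5 mm in world x, within calibration for each. Measured relative to the fence they mostly agreed to within 3 mm. One side-view reading of 3.6° skew, taken while the held tray blocked the view, was not repeated once it was clear.

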